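Lock the keyhole sign divider onto the cheese display deck

TASK

Put the sign divider with the keyhole foot back on the display deck: lift it out of the grey tray, set its foot flat on the strip so that both screw heads come up through the round ends of the keyholes, and slide it along the slots until it is fully home and the spring button has snapped up behind its foot. Work by feel and never force it against the screws or the strip (keep well under 40 N), let go of it, and leave the cheeses, the plain sign and the other things where they are.

Things in the scene. Friction and masses are not known exactly. Their poses are not given: they have to be found in the camera images.
- divider: Sign divider to fit, 0.36 to 0.59 kg: steel foot 220 x 46 x 4 mm, black arched board standing on its middle. Origin: centre of the foot's underside; x along the foot, z up. Two keyholes, at the foot's ends; their slots run towards -x. Set it down centred on the strip, its x along the deck's x, then slide it 16 mm to +x. It starts upright in the tray beside the plain sign.
- board_top (a point): Top of the divider's arched black board, 94 mm above the foot's underside, over the foot's centre. The board stands along the divider's x, 90 mm wide (x -45 to +45) and 10 mm thick in y; grip it from above across the 10 mm, near x = 0, at least 15 mm below this point.
- keyhole_near (a point): Centre of the round end (17 mm diameter) of the divider's keyhole at its x = -70 mm, at the foot's underside. From it a slot 9 mm wide runs towards -x; it ends so that a screw's shank stands 16 mm from this centre when home. Foot 4 mm thick. 
- keyhole_far (a point): The same for the other keyhole, at the divider's x = +70 mm; its slot also runs towards -x. They fit two screws on the strip, 70 mm to either side of the strip's centre: head 14 mm diameter and 4 mm thick, its top 9.5 mm above the strip; shank 6.5 mm diameter; free gap under the head 5.5 mm.
- deck: Fixed rigid black display deck, 300 x 300 x 20 mm, left or right, turned up to 15 degrees. Origin: centre of its underside, top at 20 mm; x points away from the robot, to a 42 mm high price rail. Along its middle line y = 0 a steel strip 266 x 34 x 2 mm is clamped on it, with the screws and button; the foot rests on the strip, 22 mm above this origin.
- strip_mark (a point): Point on the deck's middle line, 22 mm above the deck's origin (level with the strip's top): where the centre of the strip, midway between its two screws, nominally lies. The strip itself is not measured: it may be clamped up to 14 mm to either side along the deck's x (not along y), firmly; it is polished steel. Find where by eye or by feel.
- catch (a joint): Travel of the strip's spring button, m: 0 = up, 0.006 = pressed level with the strip's top. A steel pin, 12 mm diameter, 6 mm tall, 101.5 mm towards the deck's -x from the strip's centre; soft spring, 0.9 to 1.7 N. The foot presses it down when set over the screws; it snaps up behind the foot's -x end once the divider is within 1.5 mm of home.
- tray: Fixed grey plastic tray, 280 x 260 x 18 mm high, walls and floor 5 mm, on the other side of the table from the deck, where the divider and the plain sign stand. Origin: centre of its underside.
- plain_sign: Bystander in the tray: the same black board, but on a shorter plain foot, 150 x 60 x 5 mm, without keyholes. Origin: centre of the foot's underside, x along the foot. Leave it.
- wedge_a: Bystander: wrapped cheese wedge, 120 x 75 x 45 mm, on the deck. Origin in its underside.
- wedge_b: Bystander: small pale cheese wedge, 100 x 60 x 40 mm, on the deck. Origin in its underside.
- round_box: Bystander: round cheese box, 77 mm diameter, 31 mm high, on the deck. Origin: centre of its underside.
- wedge_c: Bystander: cheese wedge, 130 x 85 x 50 mm, on the table at the far left. Origin in its underside.
- jar: Bystander: jar, 68 mm diameter, 85 mm high, on the table at the far right. Origin: centre of its underside.
- screwdriver: Bystander: screwdriver, 200 mm long, lying on the table at the far right.
Things that resemble listed ones, but are neither listed nor needed, are in the scene too. What is shaped like the divider but green or purple is not meant.

How it is judged:
On the way, in this order (a step that is already met when the one before it is completed fails the run):
1. the foot lies flat on the strip with both screw heads up through the round ends of the keyholes and the button pressed down (z of divider in the frame of deck between 0.0205 and 0.0235 m and y of divider in the frame of deck between -0.003 and 0.003 m and angle between the x axis of divider and the x axis of deck, either way round below 0.04 rad and x of divider in the frame of deck between -0.017 and 0.02 m and value of joint catch above 0.004 m), for 0.1 s.
2. the divider is slid home and the button has snapped up behind it (z of divider in the frame of deck between 0.0205 and 0.0235 m and y of divider in the frame of deck between -0.003 and 0.003 m and angle between the x axis of divider and the x axis of deck, either way round below 0.04 rad and x of divider in the frame of deck between -0.0005 and 0.0325 m and value of joint catch below 0.0015 m), for 0.2 s.
At the end, for the whole second after the job is handed in: Divider upright, its foot flat on the strip (1.5 mm), -0.5 to 32.5 mm ahead of the deck origin along deck x, within 3 mm of its middle line and 0.04 rad parallel, the button up behind it (under 1.5 mm), released, at rest; plain sign within 25 mm, other bystanders within 20 mm of their starts (all of step 2 and angle between divider's own z axis and vertical below 0.03 rad and linear speed of divider below 0.01 m/s and contact force between divider and the fingers below 0.1 N and distance of plain_sign from where it was at the start of the episode below 0.025 m and distance of each of wedge_a, wedge_b, wedge_c, round_box, jar, screwdriver from where it was at the start of the episode below 0.02 m); the robot touches nothing.
It fails at once if the divider is pressed against the deck, the strip, its screws or its button with more than 40 N (contact force between divider and deck above 40 N).
It fails at once if the plain sign is moved by more than 25 mm or another bystander by more than 20 mm (distance of plain_sign from where it was at the start of the episode above 0.025 m or distance of any of wedge_a, wedge_b, wedge_c, round_box, jar, screwdriver from where it was at the start of the episode above 0.02 m).
It also fails if it takes over 69 s, if anything falls off the work surface, if the arm or the gripper's body presses on something with over 40 N, if the wrist force passes 120 N, or if a joint passes its speed limit or range.

ROBOT

A 6-joint arm with a two-finger parallel gripper is mounted at the origin on the work surface. World frame = base frame: x ahead of the robot, y to its left, z up, the work surface at z = 0. Lengths are in m, angles in rad, forces in N, time in s.
With the tool pointing down it reaches from about 0.275 to 0.75 m from the base axis. Payload 10.2 kg.
Tool frame: the origin (TCP) lies at the centre of the arm's flange, where the gripper is bolted on; the fingertips stand 166 mm ahead of it and the grasp point (between the pads) lies 147 mm ahead of it (env.tcp_to_tips is the z of the fingertips in the tool frame, in m); z points along the fingers, y is the line along which they close (so a half turn about z gives the same grasp; the last joint's range is limited). The gripper opens to 88 mm and grips with 3 to 60 N. Pads are 18 mm wide; open, the fingers measure 123 mm over their backs; the gripper's body (75 mm by 187 mm) begins 45 mm behind the grasp point.
Start: joints at [0.973, 0.313, 1.498, -0, 1.331, -0.223], TCP at [0.192, 0.489, 0.405] pointing down, gripper open.
Joint ranges: [-2.94, 2.94], [-0.97, 2.17], [0.19, 2.56], [-1.23, 4.37], [0.02, 3.11], [-2.88, 2.88]. Speed limits (rad/s): [2.39, 2.39, 3.01, 3.14, 3.14, 3.14].

INTERFACE

Orientations are given as [roll, pitch, yaw] about the fixed x, y, z axes, in that order (R = Rz(yaw) Ry(pitch) Rx(roll)).
In Python, from plant import telemetry, imaging, close_job, env gives the robot as it stands.
- The arm moves only by the shell command python3 -m handwheel 'ROWS' [FORCE]. ROWS is text: rows parted by semicolons, each of 7 numbers parted by spaces: the opening, from 0 (shut) to 1 (fully open), then the shift along the tool's x, y, z in units of 30 mm (1.0 is 30 mm), then the turn, a rotation vector about the tool's x, y, z in units of 8 degrees (1.0 is 8 degrees). In form: hand x y z rx ry rz; .... A call has 1 to 10 rows; each row is the pose to reach, as a shift and turn from the pose commanded when the call began, along the tool's axes at that moment; what a row does not reach only later rows make up. A row lasts 1/10 s, in which the tool goes at most 50 mm and 8.59 degrees, less where a joint would pass 70% of its speed; a pose out of reach is approached as far as the arm can. A call with a gripper value outside its range is refused whole. The fingers move at their own pace and stop on an object; FORCE is the grip in N (left out, the last holds). Time passes only in rows, so rows that repeat a pose let the fingers close. It gives the time, the measured TCP pose, the force, the opening and the grip force at its end, in the units of the state.
- telemetry.state(): the state, without advancing time (a new reading comes with each control period).
- imaging.capture(name): name is "side" or "top"; returns a dict with "frame" (480x640x3 uint8, red, green, blue), "fov_y" (degrees; the focal length in pixels is half the picture's height over the tangent of half this angle, whatever the lens; pixels are square), "cx", "cy" (the principal point, pixels), "camera_from_world" (4x4, takes a point from world to camera coordinates). Camera axes: x right, y down, z forward; pixel columns grow to the right and rows downward; lengths in m; the calibration is good to about 2 mm. A picture is of the moment at which its call begins. There is no depth.
- close_job(): hands the job in; it is judged then, once.
The state is a dict: "t": time; "joint_positions": joint angles; "joint_velocities": joint speeds; "tau": joint torques, N m; "ee_pos": TCP position; "eef_rot": TCP orientation; "wrist_force": force on the tool from outside, world axes, zero at the start; "ft_torque": the same for the moment, N m; "gripper_width": opening from 0.0 (shut) to 1.0 (fully open); "gripper_force": force on a finger pad.
Only numpy, scipy, OpenCV 4.12 (cv2) and the standard library are available. Lean on these libraries where they do the work, as an engineer would, in place of code of your own. Each camera call takes 0.05 s, during which the arm holds its last target. There are 200 camera calls.

## Working session

There is one attempt and no reset: what is moved stays moved. The work goes in short steps, Python scripts to look and compute and a shell command to move; the robot and the scene stay as the last step left them, time stands still between calls to the robot, and variables do not carry over. Pictures are saved under pics/ and viewed, at most 10 in all, crops included, and the job is handed in when it is done.

```bash
ls; mkdir -p pics; python3 - <<'E'
from plant import telemetry, imaging, env
import cv2,numpy as np
for n in("top","side"):
    d=imaging.capture(n); cv2.imwrite(f"pics/{n}0.png",d["frame"][:,:,::-1]); np.savez(f"{n}0.npz",**d)
    print(n,d["fov_y"],d["cx"],d["cy"],np.round(d["camera_from_world"],3).tolist(), [k for k in d])
s=telemetry.state();print(s)
E
```

```text
pics
top 57.04548381681411 314.53495156189496 243.5046015063898 [[0.006, -1.0, 0.016, -0.085], [-0.988, -0.008, -0.157, 0.468], [0.157, -0.015, -0.988, 1.256], [0.0, 0.0, 0.0, 1.0]] ['frame', 'fov_y', 'cx', 'cy', 'camera_from_world']
side 48.39310277754695 316.51430460320023 235.7829947311935 [[-0.926, -0.377, 0.023, 0.378], [-0.257, 0.585, -0.77, 0.219], [0.276, -0.719, -0.638, 1.523], [0.0, 0.0, 0.0, 1.0]] ['frame', 'fov_y', 'cx', 'cy', 'camera_from_world']
{'t': 0.1, 'joint_positions': array([ 9.72568795e-01,  3.13338812e-01,  1.49833825e+00,  1.88075944e-05,
        1.33101362e+00, -2.23403953e-01]), 'joint_velocities': array([ 0.00146403, -0.00183333,  0.00038257, -0.00078842, -0.00051947,
        0.00108625]), 'tau': array([ 2.39781912e-03, -4.02819657e+01, -2.52642113e+01,  6.95765577e-02,
        3.42668546e-02, -6.58340718e-05]), 'ee_pos': array([0.19219553, 0.48851175, 0.40425507]), 'eef_rot': array([-3.14052596e+00, -2.61079800e-04,  2.76676446e+00]), 'wrist_force': array([-0.30471271, -0.10252495, -0.45292081]), 'ft_torque': array([ 0.04231137, -0.02086808, -0.05898982]), 'gripper_force': 0.0, 'gripper_width': 1.0002288817982183}
```

View pics/top0.png

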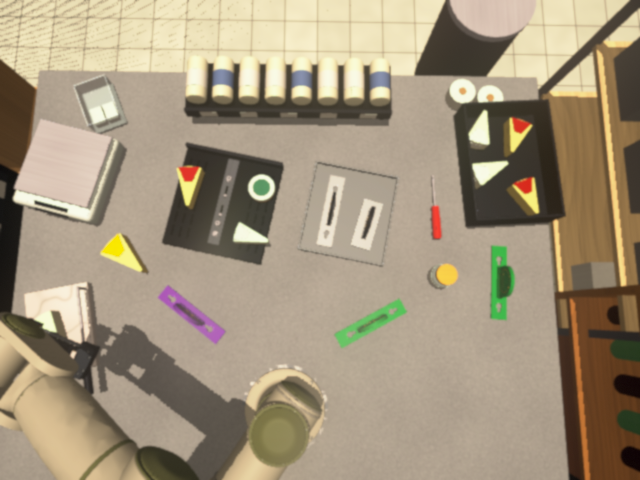

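View pics/side0.png

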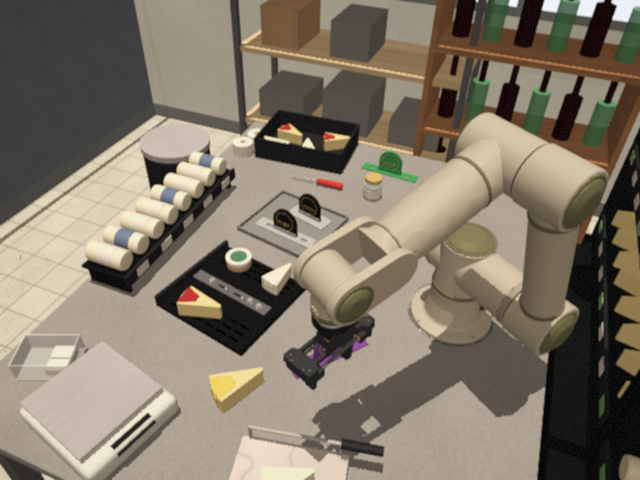

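Candidates: the keyhole-foot divider in the tray is at top (331,210). The things that could be mistaken for it are the plain sign with the short foot (368,224), the purple one (192,314), and the green ones (371,323) and (500,283). I choose (331,210) and check it in a close crop with the deck.

```bash
python3 - <<'E'
import cv2,numpy as np
t=cv2.imread("pics/top0.png")
a=cv2.resize(t[160:260,300:390],None,fx=6,fy=6,interpolation=cv2.INTER_CUBIC)
b=cv2.resize(t[150:250,200:245],None,fx=5.777,fy=6,interpolation=cv2.INTER_CUBIC)
c=np.hstack([a,b[:600,:260]]);print(c.shape)
cv2.imwrite("pics/crop1.png",c)
E
```

```text
(600, 800, 3)
```

View pics/crop1.png

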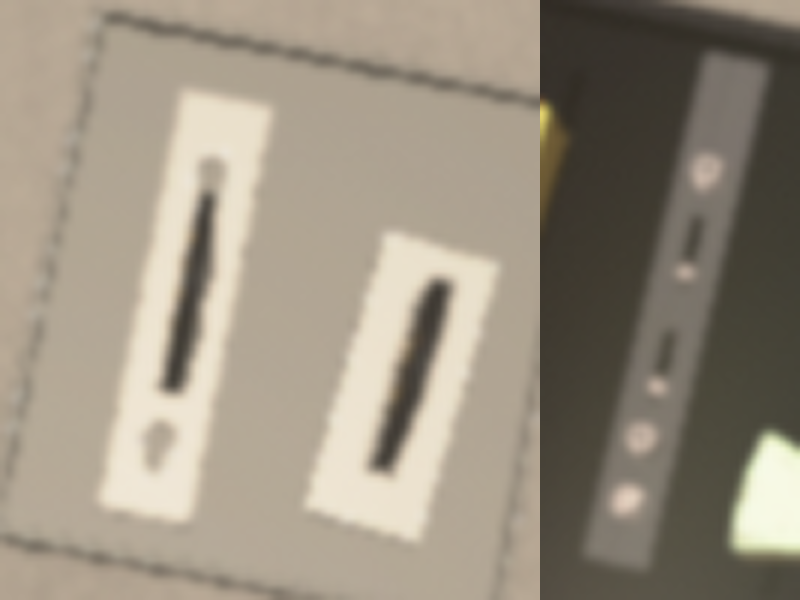

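The crop shows the chosen divider: white foot with keyholes, rounds at about full px (335,188) and (326,232). The slots run image-down, towards the robot, so its +x points away like the deck's. On the strip, the screw heads are near (229,178) and (217,223), and the button is near (215,233). Now measuring.

```bash
cat > h.py <<'E'
import numpy as np,cv2
def load(n): return dict(np.load(n+".npz"))
def ray(d,uv,z):
    uv=np.atleast_2d(uv).astype(float); f=240/np.tan(np.radians(float(d["fov_y"]))/2); T=d["camera_from_world"]
    R=T[:3,:3];c=-R.T@T[:3,3]
    v=np.c_[(uv[:,0]-d["cx"])/f,(uv[:,1]-d["cy"])/f,np.ones(len(uv))]@R
    return c+v*((z-c[2])/v[:,2])[:,None]
def proj(d,p):
    p=np.atleast_2d(p);T=d["camera_from_world"];f=240/np.tan(np.radians(float(d["fov_y"]))/2)
    q=p@T[:3,:3].T+T[:3,3];return np.c_[q[:,0]/q[:,2]*f+d["cx"],q[:,1]/q[:,2]*f+d["cy"]]
def rect(m,off):
    m=m.astype(np.uint8);cs,_=cv2.findContours(m,cv2.RETR_EXTERNAL,cv2.CHAIN_APPROX_NONE)
    c=max(cs,key=cv2.contourArea);return cv2.boxPoints(cv2.minAreaRect(c))+off, cv2.contourArea(c)
E
python3 - <<'E'
from h import *
np.set_printoptions(precision=4,suppress=True)
d=load("top0");im=d["frame"].astype(int);K=4
def up(x0,x1,y0,y1):
    s=cv2.resize(d["frame"][y0:y1,x0:x1],None,fx=K,fy=K,interpolation=cv2.INTER_CUBIC);return s.astype(int)
# feet
s=up(300,395,160,270);g=s.min(2);print("tray grey",np.median(g),g.max())
n,l,st,ce=cv2.connectedComponentsWithStats((g>190).astype(np.uint8))
for i in range(1,n):
    if st[i,4]<800: continue
    b,_=rect(l==i,0);b=(b+.5)/K-.5+[300,160];w=ray(d,b,.009)
    e=np.linalg.norm(np.diff(w[[0,1,2]],axis=0)[:,:2],axis=1)
    L=w[1]-w[0] if e[0]>e[1] else w[2]-w[1]
    print("foot",w[:,:2].mean(0),e,"yaw deg",np.degrees(np.arctan2(L[1],L[0])),b.mean(0))
# strip
s=up(195,250,145,250);g=s.max(2)
n,l,st,ce=cv2.connectedComponentsWithStats(((g>75)&(s.max(2)-s.min(2)<40)).astype(np.uint8))
for i in range(1,n):
    if st[i,4]<3000: continue
    b,_=rect(l==i,0);b=(b+.5)/K-.5+[195,145];w=ray(d,b,.022)
    e=np.linalg.norm(np.diff(w[[0,1,2]],axis=0)[:,:2],axis=1)
    L=w[1]-w[0] if e[0]>e[1] else w[2]-w[1]
    print("strip",st[i],w[:,:2].mean(0),e,"yaw",np.degrees(np.arctan2(L[1],L[0])),b.mean(0))
n,l,st,ce=cv2.connectedComponentsWithStats((g>140).astype(np.uint8))
for i in range(1,n):
    p=(ce[i]+.5)/K-.5+[195,145]
    if 20<st[i,4]<400: print("spot",st[i,4],p,ray(d,p,.0315)[0,:2],ray(d,p,.028)[0,:2])
# deck outline: dark
s=up(155,295,135,275);
b,a=rect(s.max(2)<75,0);b=(b+.5)/K-.5+[155,135];w=ray(d,b,.02);print("deck",w[:,:2],w[:,:2].mean(0),a)
E
```

```text
tray grey 148.0 215
foot [ 0.5755 -0.1296] [0.217  0.0452] yaw deg -10.886620136997541 [330.399  210.7548]
foot [ 0.5351 -0.2384] [0.1481 0.0591] yaw deg -16.280766331827458 [366.42   223.9202]
strip [   0    0  220   49 5609] [0.7563 0.2027] [0.1671 0.0385] yaw -89.30952164995628 [222.    150.625]
strip [    0    53   220   367 35426] [0.5923 0.1964] [0.1663 0.2821] yaw -178.36030095814345 [222.    203.625]
spot 352 [248.5724 187.2621] [0.6387 0.1171] [0.6397 0.1176]
spot 146 [224.6832 194.9829] [0.6141 0.1876] [0.6151 0.1882]
spot 189 [219.8552 214.0615] [0.5557 0.1996] [0.5565 0.2004]
deck [[0.4712 0.3674]
 [0.7843 0.3168]
 [0.7171 0.0156]
 [0.4078 0.0771]] [0.5951 0.1942] 95857.0
```

```bash
python3 - <<'E'
from h import *
np.set_printoptions(precision=4,suppress=True)
d=load("top0");K=4
s=cv2.resize(d["frame"][145:250,195:250],None,fx=K,fy=K,interpolation=cv2.INTER_CUBIC).astype(int);g=s.max(2)
for col in range(20,200,12): pass
n,l,st,ce=cv2.connectedComponentsWithStats((g>140).astype(np.uint8))
for i in range(1,n):
    p=(ce[i]+.5)/K-.5+[195,145]
    if 20<st[i,4]<1500: print("spot",st[i,4],p,ray(d,p,.0315)[0,:2],ray(d,p,.028)[0,:2])
for th in(90,100,110):
    m=(g>th)&(s.max(2)-s.min(2)<45)
    n,l,st,ce=cv2.connectedComponentsWithStats(m.astype(np.uint8));i=l[int((203-145)*K),int((222.5-195)*K)]
    if i==0: continue
    b,_=rect(l==i,0);b=(b+.5)/K-.5+[195,145];w=ray(d,b,.022)
    e=np.linalg.norm(np.diff(w[[0,1,2]],axis=0)[:,:2],axis=1)
    L=w[1]-w[0] if e[0]>e[1] else w[2]-w[1]
    print(th,"strip",w[:,:2].mean(0),e,"yaw",np.degrees(np.arctan2(L[1],L[0])),b.mean(0))
# side view: heads predicted pixel + crop
ds=load("side0");print(proj(ds,[[.66,.178,.0315],[.53,.208,.0315],[.5755,-.1296,.009],[.5755,-.1296,.099]]))
sd=ds["frame"];a=cv2.resize(sd[258:328,190:290],None,fx=8,fy=8,interpolation=cv2.INTER_CUBIC);cv2.imwrite("pics/crop2.png",a[:,:,::-1])
E
```

```text
spot 1416 [196.9363 174.2392] [0.6775 0.273 ] [0.6786 0.2739]
spot 547 [228.2676 178.1309] [0.6664 0.1788] [0.6675 0.1794]
spot 352 [248.5724 187.2621] [0.6387 0.1171] [0.6397 0.1176]
spot 146 [224.6832 194.9829] [0.6141 0.1876] [0.6151 0.1882]
spot 189 [219.8552 214.0615] [0.5557 0.1996] [0.5565 0.2004]
spot 536 [217.0089 222.5056] [0.5301 0.207 ] [0.5309 0.2078]
spot 681 [214.7289 233.0288] [0.4985 0.2124] [0.4991 0.2132]
90 strip [0.5971 0.1948] [0.2718 0.0429] yaw -10.432529681897288 [222.4668 202.0078]
100 strip [0.5981 0.1943] [0.2676 0.0377] yaw -10.918081801642295 [222.666  201.6485]
110 strip [0.5983 0.1941] [0.2645 0.0345] yaw -10.953830134406582 [222.7343 201.5652]
[[213.8993 280.011 ]
 [248.8138 299.8499]
 [284.6206 232.2194]
 [284.2058 210.4946]]
```

View pics/crop2.png

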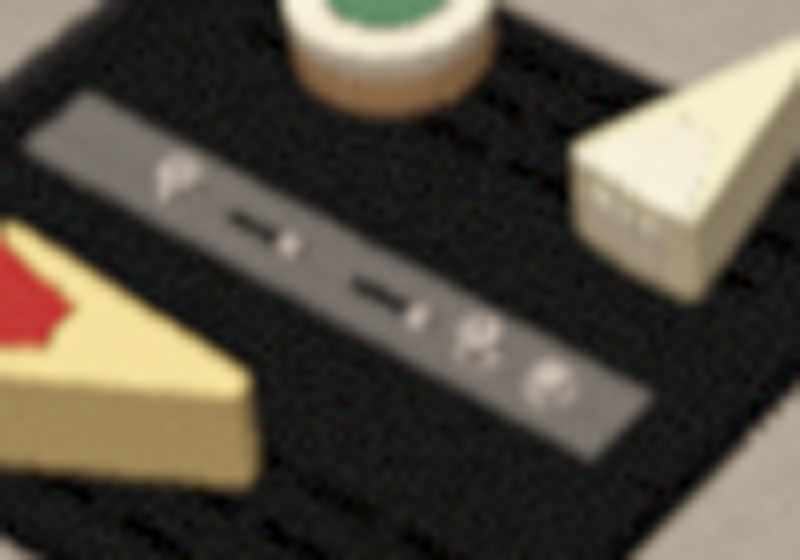

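The side crop confirms the strip: far head at full px (212,280), near head (250,300), button (259,306), two small clamp screws between. Button-to-centre comes out at 101.4 mm and screw spacing at 139 mm, both matching. Strip centre is about (0.598,0.1935) with yaw about -11.2°. Divider is at (0.5755,-0.1296) with yaw -10.9°.

```bash
cat >> h.py <<'E'
def row(target,yaw_deg,p=None,rot=None):
    """tool x heading = yaw_deg+180 (deg), tool straight down; prints shift/turn units from current pose"""
    from scipy.spatial.transform import Rotation as Ro
    from plant import telemetry
    s=telemetry.state();R=Ro.from_euler("xyz",s["eef_rot"])
    Rt=Ro.from_euler("xyz",[np.pi,0,np.radians(yaw_deg+180)])
    sh=R.inv().apply(np.array(target)-s["ee_pos"])/.03
    tu=np.degrees((R.inv()*Rt).as_rotvec())/8
    print("t",round(s["t"],2),"row",np.round(sh,3),np.round(tu,3),"ee",np.round(s["ee_pos"],4),"F",np.round(s["wrist_force"],1),"w",round(s["gripper_width"],3),"q",np.round(s["joint_positions"],2))
E
python3 -c "
from h import *
row([.5755,-.1296,.37],-10.9)"
```

```text
t 0.1 row [-19.433 -14.494   1.152] [-0.007 -0.003 -1.322] ee [0.1922 0.4885 0.4043] F [-0.3 -0.1 -0.5] w 1.0 q [ 0.97  0.31  1.5   0.    1.33 -0.22]
```

```bash
R="0.6 -19.433 -14.494 1.15 0 0 -1.32"; python3 -m handwheel '0.6 -19.43 -14.49 1.15 0 0 -1.32; 0.6 -19.43 -14.49 1.15 0 0 -1.32; 0.6 -19.43 -14.49 1.15 0 0 -1.32; 0.6 -19.43 -14.49 1.15 0 0 -1.32; 0.6 -19.43 -14.49 1.15 0 0 -1.32; 0.6 -19.43 -14.49 1.15 0 0 -1.32; 0.6 -19.43 -14.49 1.15 0 0 -1.32; 0.6 -19.43 -14.49 1.15 0 0 -1.32; 0.6 -19.43 -14.49 1.15 0 0 -1.32; 0.6 -19.43 -14.49 1.15 0 0 -1.32'
python3 -c "
from h import *
row([.5755,-.1296,.32],-10.9)"
```

```text
t: 1.1
ee_pos: [0.4537, 0.0662, 0.3811]
eef_rot: [3.142, -0.0, 2.951]
wrist_force: [0.6, 0.4, -0.5]
gripper_width: 0.607
gripper_force: 0.0
t 1.1 row [-5.226 -5.637  2.036] [ 0.001 -0.001 -0.004] ee [0.4537 0.0662 0.3811] F [ 0.6  0.4 -0.5] w 0.607 q [-0.11  0.19  1.72  0.    1.23 -1.49]
```

```bash
python3 -m handwheel '0.6 -5.2 -5.6 2 0 0 0; 0.6 -5.2 -5.6 2 0 0 0; 0.6 -5.2 -5.6 2 0 0 0; 0.6 -5.2 -5.6 2 0 0 0; 0.6 -5.2 -5.6 2 0 0 0; 0.6 -5.2 -5.6 2 0 0 0; 0.6 -5.2 -5.6 2 0 0 0; 0.6 -5.2 -5.6 2 0 0 0'
python3 - <<'E'
from h import *
from plant import imaging
for n in("top","side"):
    d=imaging.capture(n);np.savez(n+"1.npz",**d);cv2.imwrite(f"pics/{n}1.png",d["frame"][:,:,::-1])
row([.5755,-.1296,.222],-10.9)
E
```

```text
t: 1.9
ee_pos: [0.5741, -0.1254, 0.3215]
eef_rot: [3.141, -0.0, 2.952]
wrist_force: [0.1, -0.3, 0.1]
gripper_width: 0.605
gripper_force: 0.0
t 2.0 row [-0.069 -0.134  3.329] [-0.     0.004  0.007] ee [ 0.5742 -0.1253  0.3219] F [ 0.7  0.2 -0.1] w 0.597 q [-0.41  0.52  1.41  0.    1.21 -1.8 ]
```

```bash
python3 -m handwheel '0.6 -0.07 -0.13 1.3 0 0 0; 0.6 -0.07 -0.13 2.4 0 0 0; 0.6 -0.07 -0.13 3 0 0 0; 0.6 -0.07 -0.13 3.33 0 0 0; 0.6 -0.07 -0.13 3.33 0 0 0; 0.6 -0.07 -0.13 3.33 0 0 0'
python3 -c "
from h import *
row([.5755,-.1296,.222],-10.9)"
python3 -m handwheel '0 0 0 0 0 0 0; 0 0 0 0 0 0 0; 0 0 0 0 0 0 0; 0 0 0 0 0 0 0; 0 0 0 0 0 0 0' 25
```

```text
t: 2.6
ee_pos: [0.576, -0.1303, 0.2226]
eef_rot: [-3.141, 0.002, 2.952]
wrist_force: [-0.6, -0.1, -0.7]
gripper_width: 0.598
gripper_force: 0.0
t 2.6 row [0.021 0.02  0.019] [-0.003  0.012  0.001] ee [ 0.576  -0.1303  0.2226] F [-0.6 -0.1 -0.7] w 0.598 q [-0.42  0.65  1.49 -0.    1.   -1.8 ]
t: 3.1
ee_pos: [0.5757, -0.1305, 0.2215]
eef_rot: [-3.142, 0.0, 2.951]
wrist_force: [0.3, -0.1, -0.0]
gripper_width: 0.168
gripper_force: 0.0
```

```bash
python3 -m handwheel '0 0 0 0 0 0 0; 0 0 0 0 0 0 0; 0 0 0 0 0 0 0; 0 0 0 0 0 0 0' 25
python3 -m handwheel '0 0 0 -0.1 0 0 0; 0 0 0 -0.4 0 0 0; 0 0 0 -0.8 0 0 0; 0 0 0 -1.2 0 0 0; 0 0 0 -1.6 0 0 0; 0 0 0 -2 0 0 0; 0 0 0 -2 0 0 0; 0 0 0 -2 0 0 0'
python3 - <<'E'
from h import *
from plant import imaging
for n in("top","side"):
    d=imaging.capture(n);np.savez(n+"2.npz",**d);cv2.imwrite(f"pics/{n}2.png",d["frame"][:,:,::-1])
row([.5815,.1969,.30],-11.2)
E
```

```text
t: 3.5
ee_pos: [0.5757, -0.1304, 0.2213]
eef_rot: [3.141, -0.0, 2.951]
wrist_force: [-0.2, 0.9, 0.6]
gripper_width: 0.108
gripper_force: 25.0
t: 4.3
ee_pos: [0.5757, -0.1305, 0.2815]
eef_rot: [-3.142, 0.0, 2.951]
wrist_force: [-0.3, 0.2, -3.8]
gripper_width: 0.112
gripper_force: 25.0
t 4.4 row [ 1.874 10.751 -0.636] [ 0.002 -0.009  0.036] ee [ 0.5756 -0.1304  0.2807] F [-0.5 -0.3 -3.7] w 0.114 q [-0.42  0.57  1.45  0.    1.12 -1.8 ]
```

```bash
cat > foot.py <<'E'
from h import *
from plant import imaging,telemetry
import sys
np.set_printoptions(precision=4,suppress=True)
def foot(d,s,off=(0,0),K=4,th=175,tag=None):
    """hull of white foot pieces within 120 mm of TCP, at foot-top height"""
    tcp=np.array(s["ee_pos"]);zt=tcp[2]-.2165+.004
    up=cv2.resize(d["frame"],None,fx=K,fy=K,interpolation=cv2.INTER_CUBIC).astype(int)
    m=(up.min(2)>th)&(up.max(2)-up.min(2)<50)
    yaw=s["eef_rot"][2]-np.pi;ax=np.array([np.cos(yaw),np.sin(yaw),0]);ay=np.array([-ax[1],ax[0],0])
    b=np.array([tcp[0],tcp[1],zt])
    quad=np.array([b+ax*a*.125+ay*c*.033 for a,c in((1,1),(1,-1),(-1,-1),(-1,1))])
    q=((proj(d,quad)+.5)*K-.5).astype(np.int32);mm=np.zeros(m.shape,np.uint8);cv2.fillPoly(mm,[q],1)
    m=(m&(mm>0)).astype(np.uint8)
    n,l,st,ce=cv2.connectedComponentsWithStats(m);keep=np.isin(l,[i for i in range(1,n) if st[i,4]>150])
    pts=np.argwhere(keep)[:,::-1]
    w=(ray(d,(pts+.5)/K-.5,zt)-b);u=w@ax;v=w@ay
    print("u ends",np.percentile(u,[.3,99.7]),"mid",np.percentile(u,[.3,99.7]).mean())
    for lo,hi in((-.105,-.085),(-.06,-.04),(.04,.06),(.085,.105)):
        k=(u>lo)&(u<hi)
        if k.sum()>50: print(" at u",(lo+hi)/2,"v edges",np.percentile(v[k],[1,99]),"mid",np.percentile(v[k],[1,99]).mean(),k.sum())
    if tag: cv2.imwrite(tag,cv2.resize((up*keep[:,:,None]).astype(np.uint8),(640,480)))
E
python3 - <<'E'
from foot import *
s=telemetry.state()
for n in("top2","side2"): print(n);foot(load(n),s)
s0=dict(ee_pos=[.5757,-.1304,.2213],eef_rot=[0,0,2.951]);print("top0");foot(load("top0"),s0);print("side0");foot(load("side0"),s0)
E
```

```text
top2Traceback (most recent call last):
  File "<stdin>", line 3, in <module>
  File "foot.py", line 18, in foot
    print("u ends",np.percentile(u,[.3,99.7]),"mid",np.percentile(u,[.3,99.7]).mean())
                   ~~~~~~~~~~~~~^^^^^^^^^^^^^
    return _quantile_unchecked(
        a, q, axis, out, overwrite_input, method, keepdims, weights)
    return _ureduce(a,
                    func=_quantile_ureduce_func,
    ...<5 lines>...
                    overwrite_input=overwrite_input,
                    method=method)
    r = func(a, **kwargs)
    result = _quantile(arr,
                       quantiles=q,
    ...<2 lines>...
                       out=out,
                       weights=wgt)
    slices_having_nans = np.isnan(arr[-1, ...])
                                  ~~~^^^^^^^^^
IndexError: index -1 is out of bounds for axis 0 with size 0
```

View pics/top2.png

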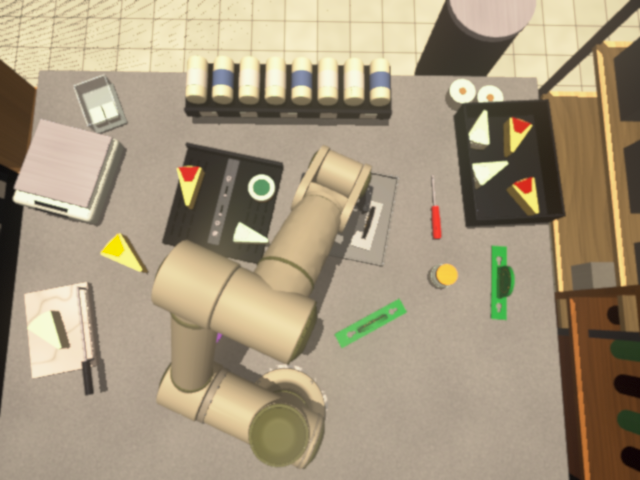

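The top view shows the arm hiding the divider completely, with the deck clear on the left. The side view has to do it.

```bash
python3 - <<'E'
from foot import *
s=telemetry.state()
s0=dict(ee_pos=[.5757,-.1304,.2213],eef_rot=[0,0,2.951])
for n,q in(("side2",s),("top0",s0),("side0",s0)):
    print(n)
    try: foot(load(n),q,tag=f"m_{n}.png")
    except Exception as e: print("fail",e)
a=cv2.imread("pics/side2.png")[140:300,200:380];cv2.imwrite("pics/crop3.png",cv2.resize(a,None,fx=3.7,fy=3.7,interpolation=cv2.INTER_CUBIC))
E
```

```text
side2
u ends [-0.1243  0.1094] mid -0.007420507802988599
 at u -0.05 v edges [-0.0197  0.016 ] mid -0.0018611007826710001 94
 at u 0.05 v edges [0.0043 0.0159] mid 0.010124601431226057 161
 at u 0.095 v edges [-0.0238  0.0153] mid -0.004286924742401257 683
top0
u ends [-0.1093  0.1094] mid 5.022049805409462e-05
 at u -0.095 v edges [-0.0223  0.0239] mid 0.0008047811412042229 1642
 at u -0.05 v edges [-0.0218  0.0242] mid 0.0011831585619180122 1410
 at u 0.05 v edges [-0.0224  0.0234] mid 0.0005337812532945404 1073
 at u 0.095 v edges [-0.0223  0.0228] mid 0.0002609033997561516 1509
side0
u ends [-0.1081  0.1082] mid 4.9940209863437446e-05
 at u -0.095 v edges [-0.0229  0.0163] mid -0.003261961060455544 762
 at u -0.05 v edges [-0.0238  0.016 ] mid -0.0039298678892576745 592
 at u 0.05 v edges [0.0035 0.0161] mid 0.009797177053363002 203
 at u 0.095 v edges [-0.0237  0.0155] mid -0.0040905392754925236 684
```

View pics/crop3.png

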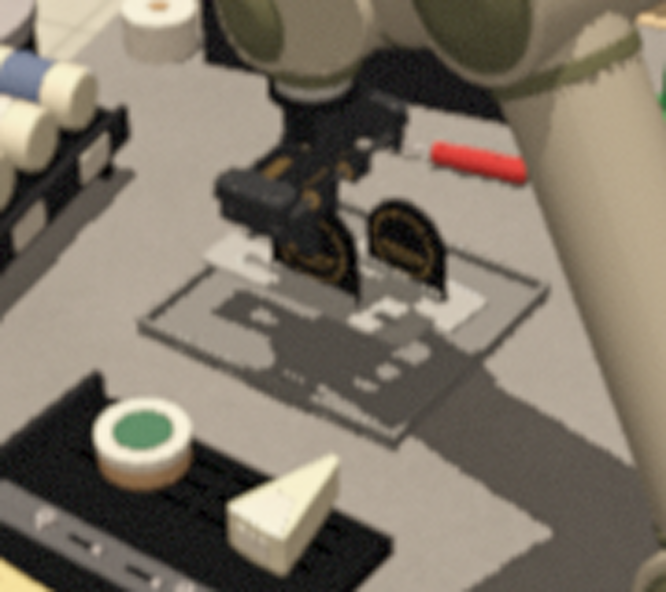

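The side crop shows the divider held upright and level, foot clear of the tray, plain sign untouched. The lateral bias is under 1 mm. One refinement of the strip from both views before moving.

```bash
python3 - <<'E'
from h import *
np.set_printoptions(precision=4,suppress=True)
c=np.array([.5983,.1935,.022]);y=np.radians(-11.0);ax=np.array([np.cos(y),np.sin(y),0]);ay=np.array([-ax[1],ax[0],0])
K=4
for n in("top0","side0"):
    d=load(n)
    up=cv2.resize(d["frame"],None,fx=K,fy=K,interpolation=cv2.INTER_CUBIC).astype(int).max(2).astype(np.float32)
    def samp(P): q=((proj(d,P)+.5)*K-.5).astype(np.float32);return cv2.remap(up,q[:,:1],q[:,1:],cv2.INTER_LINEAR)[:,0]
    V=np.arange(-.03,.03,.0005);us=[];ms=[]
    for u in np.arange(-.125,.126,.005):
        p=samp(c+ax*u+V[:,None]*ay);th=(np.median(p[:12])+np.median(p[50:70]))/2
        th=(np.percentile(p,15)+105 if 0 else np.percentile(p,15)/2+np.percentile(p[40:80],30)/2)
        k=np.where(p>th)[0];k=k[abs(V[k])<.024]
        e=V[k[[0,-1]]]
        if abs(e[1]-e[0]-.034)<.004: us.append(u);ms.append(e)
    us=np.array(us);ms=np.array(ms)
    for j in(0,1): f=np.polyfit(us,ms[:,j],1);print(n,"edge",j,"yaw",-11+np.degrees(f[0]),"v0",f[1],"rms",np.std(ms[:,j]-np.polyval(f,us)),len(us))
    f=np.polyfit(us,ms.mean(1),1);print("  mid v0",f[1],"yaw",-11+np.degrees(f[0]))
    # ends
    U=np.arange(-.15,.15,.0005);p=np.mean([samp(c+ax*U[:,None]+v*ay) for v in(-.012,.012)],0);k=np.where(p>np.percentile(p,50)/2+18)[0];k=k[abs(U[k])<.14];print("  ends",U[k[[0,-1]]],U[k[[0,-1]]].mean())
    # heads & button: bright blobs in plane z
    for nm,u0,z in(("far",.07,.0315),("near",-.07,.0315),("but",-.1015,.028)):
        g=np.stack(np.meshgrid(np.arange(-.013,.013,.0005),np.arange(-.013,.013,.0005)),-1).reshape(-1,2)
        P=np.array([c[0],c[1],z])+ax*(u0+g[:,:1])+ay*g[:,1:];b=samp(P);k=b>(b.max()+np.median(b))/2-5
        print("  ",nm,g[k].mean(0),"ext",np.ptp(g[k],axis=0))
E
```

```text
top0 edge 0 yaw -11.7846513795641 v0 -0.017390602562218006 rms 0.0007284874515241304 40
top0 edge 1 yaw -11.523435645559026 v0 0.0165354622960459 rms 0.0006478971287185453 40
  mid v0 -0.0004275701330860531 yaw -11.654043512561564
  ends [-0.14   0.135] -0.0024999999999998634
   far [-0.0004 -0.0014] ext [0.0165 0.0135]
   near [0.0005 0.0002] ext [0.015  0.0145]
   but [0.0009 0.0009] ext [0.0135 0.0135]
side0 edge 0 yaw -11.815895155708311 v0 -0.02114790482954544 rms 0.0004666574867680903 42
side0 edge 1 yaw -11.485442357761986 v0 0.014894675514914812 rms 0.0004968269632143839 42
  mid v0 -0.003126614657315314 yaw -11.650668756735149
  ends [-0.1325  0.1345] 0.0010000000000001397
   far [ 0.0013 -0.0018] ext [0.014  0.0195]
   near [ 0.0002 -0.0013] ext [0.019  0.0165]
   but [ 0.0014 -0.0013] ext [0.011 0.016]
```

```bash
python3 -c "
from h import *
row([.5986,.1928,.32],-11.65)"

```

```text
t 4.4 row [ 1.289 10.725 -1.304] [ 0.002 -0.009  0.092] ee [ 0.5756 -0.1304  0.2807] F [-0.5 -0.3 -3.7] w 0.114 q [-0.42  0.57  1.45  0.    1.12 -1.8 ]
```

```bash
python3 -m handwheel '0 0 0 -1.3 0 0 0; 0 0.1 0.8 -1.3 0 0 0; 0 0.3 2 -1.3 0 0 0; 0 0.4 3.2 -1.3 0 0 0; 0 0.6 4.4 -1.3 0 0 0; 0 0.7 5.6 -1.3 0 0 0; 0 0.8 6.8 -1.3 0 0 0; 0 1 8 -1.3 0 0 0.05; 0 1.1 9.2 -1.3 0 0 0.09; 0 1.2 10 -1.3 0 0 0.09'
python3 -m handwheel '0 0.09 0.5 0 0 0 0; 0 0.09 0.72 0 0 0 0; 0 0.09 0.72 0 0 0 0; 0 0.09 0.72 0 0 0 0'
python3 -c "
from h import *
row([.5986,.1928,.265],-11.65)"
```

```text
t: 5.4
ee_pos: [0.597, 0.1732, 0.3196]
eef_rot: [3.142, -0.001, 2.94]
wrist_force: [-0.8, 0.0, -4.9]
gripper_width: 0.107
gripper_force: 25.0
t: 5.8
ee_pos: [0.5991, 0.1916, 0.3202]
eef_rot: [-3.141, -0.0, 2.938]
wrist_force: [-0.6, 0.3, -3.6]
gripper_width: 0.112
gripper_force: 25.0
t 5.8 row [0.023 0.037 1.84 ] [-0.003 -0.002 -0.005] ee [0.5991 0.1916 0.3202] F [-0.6  0.3 -3.6] w 0.112 q [ 0.12  0.61  1.27 -0.    1.26 -1.24]
```

```bash
python3 -m handwheel '0 0.02 0.04 0.6 0 0 0; 0 0.02 0.04 1.3 0 0 0; 0 0.02 0.04 1.84 0 0 0; 0 0.02 0.04 1.84 0 0 0; 0 0.02 0.04 1.84 0 0 0'
python3 - <<'E'
from foot import *
d=imaging.capture("side");np.savez("side3.npz",**d);s=telemetry.state()
row([.5986,.1928,.250],-11.65)
cv2.imwrite("pics/crop4.png",cv2.resize(d["frame"][235:335,175:305],None,fx=6,fy=6,interpolation=cv2.INTER_CUBIC)[:,:,::-1])
foot(d,s)
E
```

```text
t: 6.3
ee_pos: [0.5989, 0.1931, 0.2658]
eef_rot: [3.142, 0.0, 2.938]
wrist_force: [-0.1, 0.8, -3.4]
gripper_width: 0.111
gripper_force: 25.0
t 6.35 row [ 0.008 -0.02   0.545] [ 0.003  0.011 -0.004] ee [0.5989 0.1933 0.2663] F [ 0.  -0.1 -2.9] w 0.112 q [ 0.13  0.67  1.32 -0.    1.15 -1.24]
u ends [-0.0908  0.1071] mid 0.008161493424074996
 at u -0.095 v edges [-0.0213 -0.0086] mid -0.014920273433751205 105
 at u 0.05 v edges [0.0062 0.0182] mid 0.012197018799435815 318
 at u 0.095 v edges [0.0069 0.0181] mid 0.012511227376887422 301
```

View pics/crop4.png

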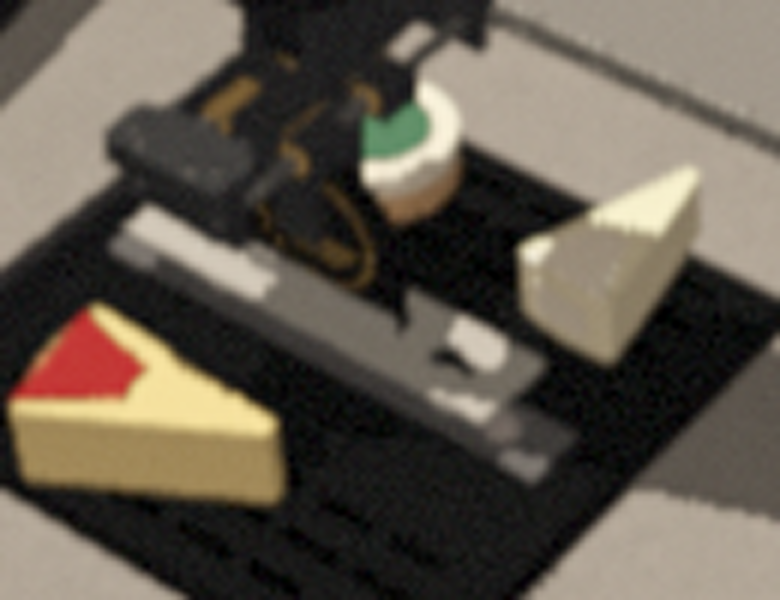

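The crop shows the foot held level over the strip, parallel to it and laterally centred, near keyhole at crop (475,345). Nothing is touched. Guarded descent next.

```bash
python3 -m handwheel '0 0.01 -0.02 0.3 0 0 0; 0 0.01 -0.02 0.54 0 0 0; 0 0.01 -0.02 0.54 0 0 0; 0 0.01 -0.02 0.6 0 0 0; 0 0.01 -0.02 0.65 0 0 0; 0 0.01 -0.02 0.69 0 0 0; 0 0.01 -0.02 0.69 0 0 0'
python3 -c "
from h import *
row([.5986,.1928,.2385],-11.65)"
```

```text
t: 7.05
ee_pos: [0.5981, 0.1934, 0.2444]
eef_rot: [-3.142, -0.0, 2.939]
wrist_force: [0.4, -0.5, -3.4]
gripper_width: 0.11
gripper_force: 25.0
t 7.05 row [-0.019 -0.016  0.197] [-0.    -0.001  0.002] ee [0.5981 0.1934 0.2444] F [ 0.4 -0.5 -3.4] w 0.11 q [ 0.13  0.69  1.34  0.    1.11 -1.24]
```

```bash
python3 -m handwheel '0 0 0 0.04 0 0 0; 0 0 0 0.08 0 0 0; 0 0 0 0.12 0 0 0; 0 0 0 0.12 0 0 0'
python3 -c "
from h import *
row([.5986,.1928,.2385],-11.65)"
```

```text
t: 7.45
ee_pos: [0.5982, 0.1934, 0.2408]
eef_rot: [3.142, -0.0, 2.939]
wrist_force: [-0.2, 0.1, -3.2]
gripper_width: 0.11
gripper_force: 25.0
t 7.45 row [-0.019 -0.016  0.076] [ 0.    -0.     0.002] ee [0.5982 0.1934 0.2408] F [-0.2  0.1 -3.2] w 0.11 q [ 0.13  0.7   1.35  0.    1.1  -1.24]
```

```bash
python3 -m handwheel '0 0 0 0.03 0 0 0; 0 0 0 0.05 0 0 0; 0 0 0 0.07 0 0 0; 0 0 0 0.07 0 0 0'
python3 -m handwheel '0 0 0 0.02 0 0 0; 0 0 0 0.04 0 0 0; 0 0 0 0.04 0 0 0'
```

```text
t: 7.85
ee_pos: [0.5982, 0.1934, 0.2388]
eef_rot: [-3.142, 0.0, 2.939]
wrist_force: [1.4, 0.4, -2.5]
gripper_width: 0.106
gripper_force: 25.0
t: 8.15
ee_pos: [0.5981, 0.1935, 0.2383]
eef_rot: [3.141, 0.0, 2.939]
wrist_force: [-3.3, 0.8, 5.9]
gripper_width: 0.117
gripper_force: 25.0
```

```bash
python3 -m handwheel '0 0 0 -0.01 0 0 0; 0 0 0 -0.01 0 0 0; 0 0 0 -0.01 0 0 0'
python3 -m handwheel '0 -0.03 0 0 0 0 0; 0 -0.06 0 0 0 0 0; 0 -0.1 0 0 0 0 0; 0 -0.1 0 0 0 0 0'
python3 -m handwheel '0 -0.03 0 0 0 0 0; 0 -0.06 0 0 0 0 0; 0 -0.1 0 0 0 0 0; 0 -0.1 0 0 0 0 0'
```

```text
t: 8.45
ee_pos: [0.5981, 0.1935, 0.2383]
eef_rot: [3.141, 0.0, 2.939]
wrist_force: [-4.4, 0.7, 4.6]
gripper_width: 0.111
gripper_force: 25.0
t: 8.85
ee_pos: [0.6012, 0.1928, 0.2383]
eef_rot: [3.141, 0.001, 2.939]
wrist_force: [-3.4, 1.3, 4.7]
gripper_width: 0.116
gripper_force: 25.0
t: 9.25
ee_pos: [0.6041, 0.1922, 0.2383]
eef_rot: [3.141, 0.001, 2.939]
wrist_force: [-2.7, 0.6, 5.7]
gripper_width: 0.112
gripper_force: 25.0
```

Sliding freely: about 3 N friction and 1 N lateral. Continuing.

```bash
python3 -m handwheel '0 -0.04 0 0 0 0 0; 0 -0.08 0 0 0 0 0; 0 -0.12 0 0 0 0 0; 0 -0.16 0 0 0 0 0; 0 -0.2 0 0 0 0 0; 0 -0.2 0 0 0 0 0'
python3 -m handwheel '0 -0.02 0 0 0 0 0; 0 -0.04 0 0 0 0 0; 0 -0.06 0 0 0 0 0; 0 -0.06 0 0 0 0 0'
python3 -m handwheel '0 -0.02 0 0 0 0 0; 0 -0.04 0 0 0 0 0; 0 -0.04 0 0 0 0 0'
```

```text
t: 9.85
ee_pos: [0.61, 0.191, 0.2383]
eef_rot: [3.141, 0.001, 2.939]
wrist_force: [-3.2, 0.9, 4.8]
gripper_width: 0.113
gripper_force: 25.0
t: 10.25
ee_pos: [0.6117, 0.1907, 0.2383]
eef_rot: [3.141, 0.0, 2.939]
wrist_force: [-4.1, 0.8, 5.5]
gripper_width: 0.113
gripper_force: 25.0
t: 10.55
ee_pos: [0.613, 0.1904, 0.2383]
eef_rot: [3.141, 0.001, 2.939]
wrist_force: [-2.1, 0.3, 3.8]
gripper_width: 0.113
gripper_force: 25.0
```

```bash
python3 -m handwheel '0 -0.02 0 0 0 0 0; 0 -0.03 0 0 0 0 0; 0 -0.03 0 0 0 0 0'
python3 -m handwheel '0 -0.02 0 0 0 0 0; 0 -0.03 0 0 0 0 0; 0 -0.03 0 0 0 0 0'
```

```text
t: 10.85
ee_pos: [0.6137, 0.1903, 0.2382]
eef_rot: [3.141, 0.0, 2.939]
wrist_force: [-3.4, 0.6, 5.6]
gripper_width: 0.112
gripper_force: 25.0
t: 11.15
ee_pos: [0.6146, 0.1901, 0.2383]
eef_rot: [3.141, 0.0, 2.939]
wrist_force: [-4.2, 1.6, 6.1]
gripper_width: 0.109
gripper_force: 25.0
```

```bash
python3 -m handwheel '0 -0.02 0 0 0 0 0; 0 -0.03 0 0 0 0 0; 0 -0.03 0 0 0 0 0'
python3 -m handwheel '0 -0.02 0 0 0 0 0; 0 -0.03 0 0 0 0 0; 0 -0.03 0 0 0 0 0'
```

```text
t: 11.45
ee_pos: [0.6152, 0.19, 0.2382]
eef_rot: [-3.142, -0.001, 2.939]
wrist_force: [-6.7, 0.9, 7.3]
gripper_width: 0.112
gripper_force: 25.0
t: 11.75
ee_pos: [0.6157, 0.19, 0.2382]
eef_rot: [-3.141, -0.003, 2.939]
wrist_force: [-11.4, 1.1, 9.8]
gripper_width: 0.109
gripper_force: 25.0
```

The stop is felt: force rises to 11 N after 17.5 mm of travel. Ease off and look for the button.

```bash
python3 -m handwheel '0 0.02 0 -0.01 0 0 0; 0 0.02 0 -0.01 0 0 0'
python3 - <<'E'
from plant import imaging
import cv2
d=imaging.capture("side");cv2.imwrite("pics/crop5.png",cv2.resize(d["frame"][255:335,190:290],None,fx=7,fy=7,interpolation=cv2.INTER_CUBIC)[:,:,::-1])
E
```

```text
t: 11.95
ee_pos: [0.6154, 0.19, 0.2383]
eef_rot: [-3.141, -0.002, 2.939]
wrist_force: [-6.3, 1.6, 6.0]
gripper_width: 0.114
gripper_force: 25.0
```

View pics/crop5.png

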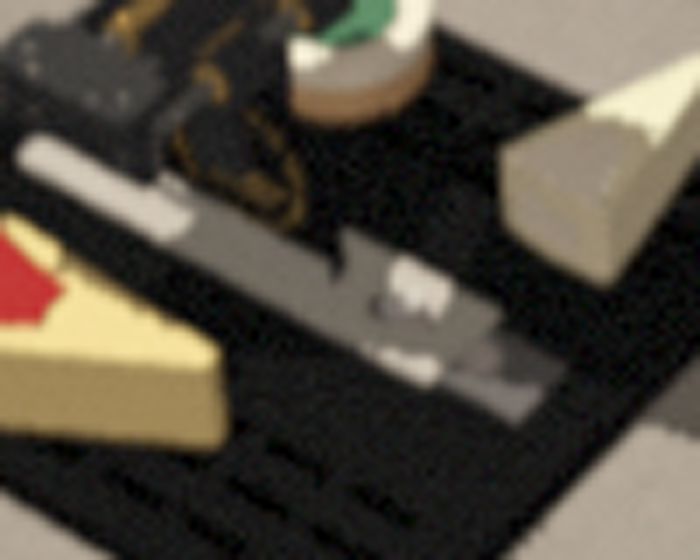

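The foot lies flat on the strip, the near screw sits at the slot end, crop (430,290), and the button stands behind the foot's end at crop (483,355). Release, retreat and verify.

```bash
python3 -m handwheel '0.1 0.01 0 -0.02 0 0 0; 0.5 0.01 0 -0.02 0 0 0; 0.5 0.01 0 -0.02 0 0 0; 0.5 0.01 0 -0.02 0 0 0; 0.5 0.01 0 -0.02 0 0 0; 0.5 0.01 0 -0.02 0 0 0'
python3 -m handwheel '0.5 0 0 -1 0 0 0; 0.5 0 0 -2.5 0 0 0; 0.5 0 0 -4 0 0 0; 0.5 0 -2 -4 0 0 0; 0.5 0 -4 -4 0 0 0; 0.5 0 -5.5 -4 0 0 0; 0.5 0 -7 -4 0 0 0; 0.5 0 -8.5 -4 0 0 0; 0.5 0 -10 -4 0 0 0; 0.5 0 -10 -4 0 0 0'
python3 - <<'E'
from h import *
from plant import imaging
K=6
d=imaging.capture("top");np.savez("top9.npz",**d);e=imaging.capture("side")
a=cv2.resize(d["frame"][140:240,195:260],None,fx=6,fy=6,interpolation=cv2.INTER_CUBIC)[:480]
b=cv2.resize(e["frame"][258:326,195:257],None,fx=6.45,fy=480/68,interpolation=cv2.INTER_CUBIC)
cv2.imwrite("pics/final.png",np.hstack([a,b])[:,:,::-1])
f=cv2.resize(d["frame"],None,fx=4,fy=4,interpolation=cv2.INTER_CUBIC).min(2)
m=np.zeros_like(f);m[145*4:245*4,205*4:237*4]=1
m=((f>180)&(m>0)).astype(np.uint8);ys,xs=np.nonzero(m)
q,_=rect(m,0);w=ray(d,(q+.5)/4-.5,.026);print(w[:,:2].mean(0),w[:,:2])
row([.5,0,.3],0)
E
```

```text
t: 12.6
ee_pos: [0.6155, 0.1897, 0.2388]
eef_rot: [3.142, 0.0, 2.938]
wrist_force: [-0.2, -0.1, -0.4]
gripper_width: 0.493
gripper_force: 0.0
t: 13.6
ee_pos: [0.554, -0.109, 0.3589]
eef_rot: [-3.14, 0.0, 2.933]
wrist_force: [0.3, 0.6, -0.0]
gripper_width: 0.499
gripper_force: 0.0
[0.6090812 0.1916154] [[0.50199195 0.23488487]
 [0.7262986  0.18887615]
 [0.71595135 0.14781425]
 [0.49208288 0.19488634]]
t 13.7 row [2.501 3.047 1.961] [ 1.000e-03  1.000e-03 -1.469e+00] ee [ 0.5548 -0.1048  0.3588] F [-0.1  0.6  0.3] w 0.497 q [-0.39  0.44  1.44  0.    1.26 -1.76]
```

View pics/final.png

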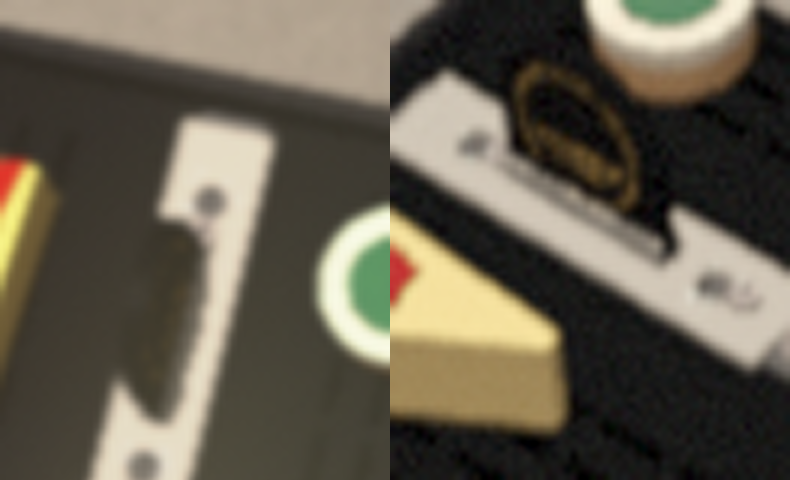

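The foot is flat and parallel at the home position, and the keyhole rounds are empty with the screws in the slots. One last close look at the button.

```bash
python3 - <<'E'
from plant import imaging
import cv2,numpy as np
e=imaging.capture("side")["frame"];t=imaging.capture("top")["frame"]
a=cv2.resize(e[288:328,235:275],(400,400),interpolation=cv2.INTER_CUBIC);b=cv2.resize(t[212:252,195:235],(400,400),interpolation=cv2.INTER_CUBIC)
cv2.imwrite("pics/btn.png",np.hstack([a,b])[:,:,::-1])
E
```

```text
(no output)
```

View pics/btn.png

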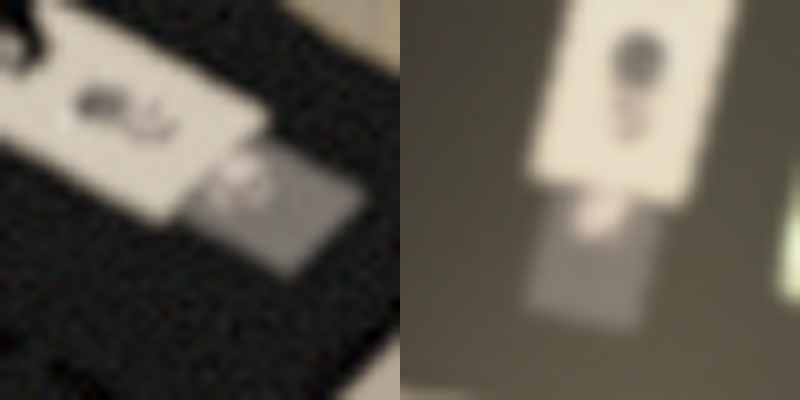

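The button is fully visible and proud behind the foot's end, at side px (259,306) and top px (215,233). Handing in.

```bash
python3 -c "
from plant import close_job
print(close_job())"
```

```text
the job is handed in; nothing more can be done
None
```

The divider is fully home on the strip and released, with the spring button up behind its foot; the robot is clear, the highest force felt at the wrist was about 15 N, and the job is handed in (no verdict came back).

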